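# Close the pressure cell with the click wrench

## Task

Fit the ring of the click wrench down over the square head of the nut on the pressure cell, fully seated on the nut's round flange and without leaning on it hard, and tighten the nut (clockwise seen from above) until the wrench clicks, that is, until its handle gives. Stop at the click, well before the handle comes up against its end stop, and let go, so that the handle springs back and the wrench is left seated on the nut. Leave the other things on the worktop alone.

Things in the scene. Friction and masses are not known exactly. Their poses are not given: they have to be found in the camera images.
- cell: Pressure cell: round steel pot, bolted down. Base disc 120 mm wide, 9 mm high; ribbed pot 87 mm wide, top 48 mm above the worktop; a plug 14 mm thick juts out of its side along +x to 56 mm from the axis. On top is the closing nut. Origin on its axis at the worktop, z up.
- nut_head (a point): Centre of the nut's flat top, on the cell's axis, 81 mm above the worktop. Round flange 76 mm wide, its upper face 23 mm below this point; on it the square head, 40 x 40 mm, edges rounded 3 mm, its topmost 4 mm drawn in to 34 x 34 mm. x and y lie square to the head's sides and turn with the nut. Tightens clockwise seen from above.
- nut_edge (a point): Point on the nut 20 mm from nut_head along its x; shows how far the nut has turned. While turned, the nut resists (0.4 to 0.55 N m at the start), ever more until the wrench gives, after some 0.3 to 0.9 rad: this differs each time and cannot be seen. It stays where it is left.
- wrench: The wrench, about 0.23 kg (head 0.18, handle 0.05): head and handle lie flat, right way up for use, underside level. Origin at the underside of the head, on the hole's axis; x points away from the handle. Seated, it stays level on the nut when let go.
- wrench_ring (a point): Centre of the wrench's head, 10 mm above its underside. Steel block 66 x 66 x 20 mm with a square through hole 42.4 mm wide, sides along x and y (1.2 mm play a side on the nut's head; lower mouth chamfered 2 mm). Fits in any of four quarter turns. Seated on the flange, this point is 68 mm above the worktop. x points away from the handle.
- wrench_grip (a point): Middle of the handle's grey grip, 125 mm from wrench_ring on its -x side, 10 mm above the wrench's underside. Grip 22 mm wide, 20 mm high, 110 mm long (from 85 to 195 mm from the ring's centre); between it and the head a steel neck 14 mm wide, in a block at the head. x points to the head, z up.
- handle_end (a point): End of the handle, 195 mm from wrench_ring. The handle turns about the axis of wrench_ring, held in line with the head by a spring. Pulled clockwise (from above) it gives at about 0.65 N m (5.2 N at wrench_grip); the torque then falls, to about 0.4 N m after 0.25 rad; end stop at 0.34 rad. Let go, it springs back. Anticlockwise it is rigid.
- viscometer: Tall instrument on a tripod stand at the left, fixed: its head hangs over the worktop from about 0.28 m up; keep the arm clear of it. Origin under it at the worktop.
- cap: Bystander: white loose cap, 44 mm wide, 24 mm high. Origin under its centre.
- cup: Bystander: clear cup, 70 mm wide, 84 mm high. Origin under its centre.
- jar: Bystander: brown jar with white lid, 53 mm wide, 62 mm high. Origin under its centre.
- amber_vial: Bystander: small brown vial with black cap, 17 mm wide, 56 mm high, standing. Origin under its centre.
- small_beaker: Bystander: small beaker, 51 x 55 mm, 51 mm high. Origin under its centre.
Not all that is in view belongs to the job. There is more than one size of the cell; the job needs the larger.

How it is judged:
By the outcome, as a careful person would: the job done as asked, in the order asked, and still so for the second after the job is handed in, with the robot touching nothing.
It also fails if it takes over 72 s, if anything falls off the work surface, if the arm or the gripper's body presses on something with over 40 N, if the wrist force passes 120 N, or if a joint passes its speed limit or range.

## Robot

A 6-joint arm with a two-finger parallel gripper is mounted at the origin on a cart in front of the work surface, level with it; the furniture and walls round the work are solid. World frame = base frame: x ahead of the robot, y to its left, z up, the work surface at z = 0. Lengths are in m, angles in rad, forces in N, time in s.
With the tool pointing down it reaches from about 0.325 to 0.9 m from the base axis. Payload 6.1 kg.
Tool frame: the origin (TCP) lies midway between the tips of the shut fingers; the grasp point (between the pads) lies 19 mm behind it; z points along the fingers, y is the line along which they close (so a half turn about z gives the same grasp; the last joint's range is limited). The gripper opens to 85 mm and grips with 20 to 120 N. Pads are 22 mm wide; open, the fingers measure 114 mm over their backs; the gripper's body (76 mm by 85 mm) begins 54 mm behind the grasp point. The pads swing forward as they close: fully open they stand 13 mm farther back than shut.
Start: joints at [-0.126, 0.22, 1.526, -0, 1.395, -0.126], TCP at [0.625, -0, 0.231] pointing down, gripper open.
Joint ranges: [-2.98, 2.98], [-0.91, 2.08], [0.09, 2.57], [-1.24, 4.39], [0.2, 2.65], [-2.68, 2.68]. Speed limits (rad/s): [2.57, 2.57, 3.01, 3.14, 3.14, 3.14].

## Interface

Orientations are given as [roll, pitch, yaw] about the fixed x, y, z axes, in that order (R = Rz(yaw) Ry(pitch) Rx(roll)).
In Python, from plant import movep, move_l, set_joints, gripper_to, hold, inverse_kinematics, observe, get_image, get_calibration, Unreachable, job_done gives the robot as it stands. Calls block until the motion is done:
- movep(position, orientation): joint-space move of the TCP to a pose.
- move_l(position, feed=0.15, rotation=None, max_force=None): straight line of the TCP; rotation=None keeps the orientation; feed is the mean speed in m/s. With max_force (N) it stops when the force on the tool has changed by that much, and returns True; else False.
- set_joints(angles): joint-space move.
- gripper_to(opening, f_grip=None): finger opening in m; f_grip is the grip in N (None keeps the last); returns when the fingers have stopped.
- hold(seconds).
- inverse_kinematics(position, orientation): joint angles nearest the present ones, or None.
- observe(): the state.
- get_image(name): name is "scene" or "side" or "wrist"; returns (picture, depth): 480x640x3 uint8, red, green, blue; 480x640 float32, m along the optical axis (not along the pixel's ray), 0 where there is no reading.
- get_calibration(name): a dict with "intrinsics" (3x3 intrinsics, pixels), "world_from_camera" (4x4, takes a point from camera to world coordinates). Camera axes: x right, y down, z forward; pixel columns grow to the right and rows downward; lengths in m; the calibration is good to about 2 mm. A picture is of the moment at which its call begins: read the wrist's pose just before it. get_calibration takes no time and is no camera call; for the wrist camera it gives the pose at the moment of the call.
A pose or a line that the arm cannot do raises Unreachable and nothing moves.
- job_done(): hands the job in; it is judged then, once.
The state is a dict: "time_s": time; "q": joint angles; "joint_velocities": joint speeds; "joint_torque": joint torques, N m; "eef_pos": TCP position; "tcp_rot": TCP orientation; "ft_force": force on the tool from outside, world axes, zero at the start; "torque": the same for the moment, N m; "opening": finger opening in m; "grasp_force": force on a finger pad.
Only numpy, scipy, OpenCV 4.12 (cv2) and the standard library are available. Lean on these libraries where they do the work, as an engineer would, in place of code of your own. Each camera call takes 0.05 s, during which the arm holds its last target. There are 200 camera calls.

## Working session

There is one attempt and no reset: what is moved stays moved. The work goes in short steps, each a Python script; the robot and the scene stay as the last script left them, time stands still between calls to the robot, and variables do not carry over. Pictures are saved under pics/ and viewed, at most 10 in all, crops included, and the job is handed in when it is done.

```bash
ls; mkdir -p pics; python3 - <<'E'
from plant import *
import cv2,numpy as np
for n in ["scene","side"]:
    im,d=get_image(n); c=get_calibration(n)
    cv2.imwrite(f"pics/{n}0.png",im[...,::-1]); np.savez(f"pics/{n}0.npz",im=im,d=d,K=c["intrinsics"],T=c["world_from_camera"])
    print(n,c["intrinsics"],np.round(c["world_from_camera"],3),(d>0).mean())
print(observe())
E
```

```text
pics
scene [[491.5476802    0.         324.11981447]
 [  0.         491.5476802  234.10735306]
 [  0.           0.           1.        ]] [[-0.873 -0.344  0.347  0.216]
 [-0.488  0.584 -0.648  0.6  ]
 [ 0.02  -0.735 -0.678  0.761]
 [ 0.     0.     0.     1.   ]] 0.9961393229166666
side [[606.03496662   0.         311.64210508]
 [  0.         606.03496662 243.08384945]
 [  0.           0.           1.        ]] [[-0.326 -0.418  0.848 -0.737]
 [-0.945  0.128 -0.3    0.406]
 [ 0.017 -0.9   -0.437  0.742]
 [ 0.     0.     0.     1.   ]] 0.9958854166666666
{'time_s': 0.1, 'q': array([-1.26075200e-01,  2.21137586e-01,  1.52751470e+00, -2.01032016e-05,
        1.39469099e+00, -1.26080148e-01]), 'joint_velocities': array([ 0.00106933, -0.00070149, -0.00171261,  0.00129545, -0.00056074,
        0.00045027]), 'joint_torque': array([ 6.93603797e-04, -4.98243856e+01, -3.90546799e+01, -2.32586735e-04,
        5.66593517e-03, -2.12633734e-05]), 'eef_pos': array([6.24450877e-01, 7.46111650e-05, 2.30305101e-01]), 'tcp_rot': array([-3.13985344e+00, -2.00505500e-04,  1.57080464e+00]), 'ft_force': array([-0.7692453 ,  0.05035526,  0.741571  ]), 'torque': array([-0.00743868, -0.01567084,  0.00630071]), 'grasp_force': 0.0, 'opening': 0.08512581923465976}
```

View pics/scene0.png

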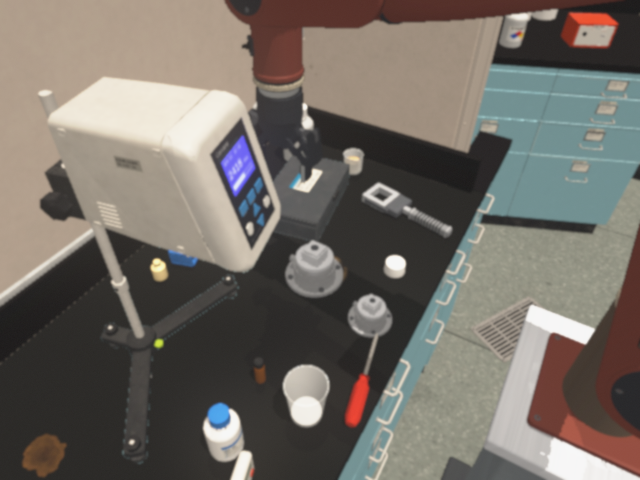

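View pics/side0.png

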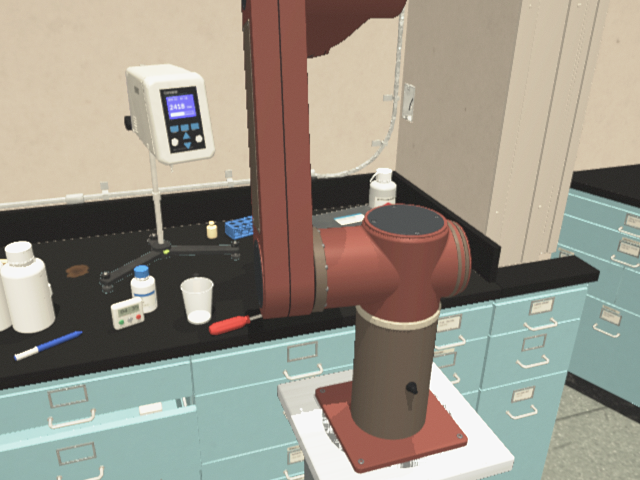

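The scene view shows the large cell with its nut at about (315,250) and the small cell at (370,310). The wrench ring is at (381,196), with its handle running to (450,231). The side view is blocked by the arm. Next I'll get rough positions from depth.

```bash
cat > h.py <<'E'
from plant import *
import cv2,numpy as np
def cloud(d,K,T):
    v,u=np.mgrid[:480,:640]; K=np.array(K);T=np.array(T)
    p=np.stack([(u-K[0,2])/K[0,0]*d,(v-K[1,2])/K[1,1]*d,d],-1)
    return p@T[:3,:3].T+T[:3,3]
def ray(px,z,K,T):
    T=np.array(T);r=T[:3,:3]@np.linalg.inv(K)@np.array([px[0],px[1],1.]);return T[:3,3]+r*(z-T[2,3])/r[2]
E
python3 - <<'E'
from h import *
f=np.load("pics/scene0.npz");P=cloud(f["d"],f["K"],f["T"])
for n,px in dict(nut=(315,247),small=(371,300),ringfar=(374,186),ringl=(367,197),ringr=(397,197),neck=(412,212),end=(449,232),cap=(395,265),beaker=(353,160),cup=(306,390),visc=(250,265),box=(310,200),screw=(360,400),table=(420,170)).items(): print(n,np.round(P[px[1],px[0]],3))
m=(P[...,2]>.004)&(P[...,2]<.03)
s=np.zeros((480,640),bool);s[175:240,355:460]=True
Q=P[m&s];print(len(Q));
r=cv2.minAreaRect((Q[:,:2]*1000).astype(np.float32));print(r)
s[:]=0;s[225:290,280:350]=True
Q=P[s&(P[...,2]>.075)&(P[...,2]<.09)];print(len(Q),Q.mean(0))
E
```

```text
nut [ 0.562 -0.01   0.08 ]
small [0.414 0.04  0.059]
ringfar [ 0.575 -0.328  0.019]
ringl [ 0.571 -0.279  0.019]
ringr [ 0.509 -0.32   0.017]
neck [ 0.454 -0.28   0.021]
end [ 0.358 -0.266  0.013]
cap [ 0.42  -0.095  0.026]
beaker [ 0.654 -0.364  0.048]
cup [0.435 0.24  0.023]
visc [0.474 0.296 0.35 ]
box [ 0.659 -0.156  0.059]
screw [0.35  0.211 0.023]
table [ 0.499 -0.446  0.024]
1675
((475.83477783203125, -330.7810363769531), (239.6273193359375, 240.25320434570312), 20.255393981933594)
285 [ 0.55833529 -0.0024916   0.08000192]
```

```bash
cat >> h.py <<'E'
def shot(name):
    c=get_calibration("wrist"); im,d=get_image("wrist")
    cv2.imwrite(f"pics/{name}.png",im[...,::-1]); np.savez(f"pics/{name}.npz",im=im,d=d,K=c["intrinsics"],T=c["world_from_camera"])
    return c
E
python3 - <<'E'
from h import *
c=shot("w0");print(np.round(c["world_from_camera"],3),c["intrinsics"][0],observe()["tcp_rot"])
movep([0.47,-0.25,0.26],[np.pi,0,np.pi/2]);hold(.2)
c=shot("w1");print(np.round(c["world_from_camera"],3))
a=np.hstack([cv2.imread("pics/w0.png"),cv2.imread("pics/w1.png")]);cv2.imwrite("pics/w01.png",cv2.resize(a,(800,300)))
print(observe()["time_s"],observe()["q"])
E
```

```text
[[ 1.     0.002 -0.002  0.625]
 [ 0.001 -0.949 -0.314  0.08 ]
 [-0.003  0.314 -0.949  0.373]
 [ 0.     0.     0.     1.   ]] [386.48814381   0.         325.38996186] [-3.14004042e+00 -2.14243639e-04  1.57074906e+00]
[[ 1.     0.003  0.     0.471]
 [ 0.003 -0.949 -0.314 -0.169]
 [-0.001  0.314 -0.949  0.403]
 [ 0.     0.     0.     1.   ]]
1.5333 [-6.35123691e-01 -1.97268624e-02  1.73173024e+00  9.07913210e-05
  1.43001591e+00 -6.36866920e-01]
```

View pics/w01.png

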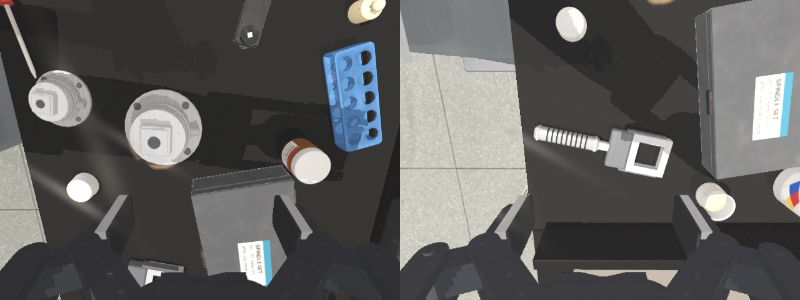

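The left half (w0) shows the big cell's nut at about (155,143) and the small cell at (45,103), with the box below and the jar at (305,160). The right half (w1) shows the wrench head at about (645,155), its handle running left to (540,132), and the cap at (570,23). Next I'll take precise fits from depth plus rays.

```bash
cat >> h.py <<'E'
def load(n):
    f=np.load(f"pics/{n}.npz");return f["im"],f["d"],f["K"],f["T"]
def rect(m,z,K,T):
    """largest blob of mask -> min area rect of its outline cast on plane z: centre, size, angle(deg)"""
    cs,_=cv2.findContours(m.astype(np.uint8),cv2.RETR_EXTERNAL,cv2.CHAIN_APPROX_NONE)
    c=max(cs,key=cv2.contourArea)[:,0]
    w=np.array([ray(p,z,K,T)[:2] for p in c])
    return cv2.minAreaRect((w*1000).astype(np.float32)),w
E
python3 - <<'E'
from h import *
im,d,K,T=load("w0");P=cloud(d,K,T);X,Y,Z=P[...,0],P[...,1],P[...,2]
near=np.hypot(X-.558,Y)<.05
print("nut top z",np.median(Z[near&(Z>.074)]),(near&(Z>.074)).sum())
print("top",rect(near&(Z>.0785),.081,K,T)[0])
print("head",rect(near&(Z>.066),.079,K,T)[0])
print("flange",rect(near&(Z>.054)&(Z<.062),.058,K,T)[0])
box=(X>.58)&(Y<-.05)&(Z>.05)&(Z<.065);print("box",rect(box,.059,K,T)[0])
s=np.hypot(X-.41,Y-.045)<.06
print("small",rect(s&(Z>.004),.01,K,T)[0],np.percentile(Z[s],99))
s=(X>.66)&(Y>-.1)&(Z>.05);print("jar",P[s&(X<.78)&(Y<.03)].mean(0))
im,d,K,T=load("w1");P=cloud(d,K,T);X,Y,Z=P[...,0],P[...,1],P[...,2]
m=(Z>.010)&(Z<.03)&(X>.33)&(X<.6)&(Y<-.2)&(Y>-.37)
print("wz",np.median(Z[m]))
(r,w)=rect(m,.02,K,T);print("wrench all",r)
# hole = table pixels inside the head
cs,h=cv2.findContours(m.astype(np.uint8),cv2.RETR_CCOMP,cv2.CHAIN_APPROX_NONE)
for c,hh in zip(cs,h[0]):
    if hh[3]>=0 and cv2.contourArea(c)>100:
        ww=np.array([ray(p,.02,K,T)[:2] for p in c[:,0]]);print("hole",cv2.minAreaRect((ww*1000).astype(np.float32)))
# axis: handle points
hp=P[m&(X<.44)&(X>.36)];vx,vy,x0,y0=cv2.fitLine(hp[:,:2].astype(np.float32),cv2.DIST_L2,0,.01,.01).ravel();print("handle dir",vx,vy,np.arctan2(vy,vx),x0,y0)
print("end",hp[:,0].min(), w[w[:,0].argmin()],w[w[:,0].argmax()])
v,u=np.nonzero(m);cr=im[v.min()-10:v.max()+10,u.min()-10:u.max()+10];
im0=load("w0")[0][180:290,180:340]
cv2.imwrite("pics/crop1.png",np.vstack([cv2.resize(a,(600,290),interpolation=cv2.INTER_NEAREST) for a in (cr,im0)])[...,::-1])
print(u.min()-10,v.min()-10,cr.shape)
E
```

```text
nut top z 0.29778821387629983 24627
top ((421.775634765625, -176.78350830078125), (250.23056030273438, 188.4293670654297), 0.2409936934709549)
head ((420.3875427246094, -178.54336547851562), (251.9423828125, 189.71839904785156), 0.24099569022655487)
flange ((561.7495727539062, -6.932884216308594), (75.57999420166016, 74.74628448486328), 88.69918823242188)
box ((692.2500610351562, -172.08517456054688), (150.9154510498047, 197.7935333251953), 7.682498455047607)
small ((412.71881103515625, 36.32866287231445), (89.5489273071289, 82.9788818359375), 45.661582946777344) 0.05824685532282945
jar [ 0.68987752 -0.00905561  0.24194789]
wz 0.02014105740230321
wrench all ((468.1818542480469, -288.92999267578125), (74.74706268310547, 227.05947875976562), 78.19064331054688)
hole ((545.4959716796875, -305.31292724609375), (41.014503479003906, 41.336177825927734), 78.02395629882812)
handle dir 0.975306 -0.22085795 -0.22269405 0.3997853 -0.2745038
end 0.36008274816712227 [ 0.35614908 -0.27433518] [ 0.58491859 -0.28429232]
204 191 (102, 242, 3)
```

View pics/crop1.png

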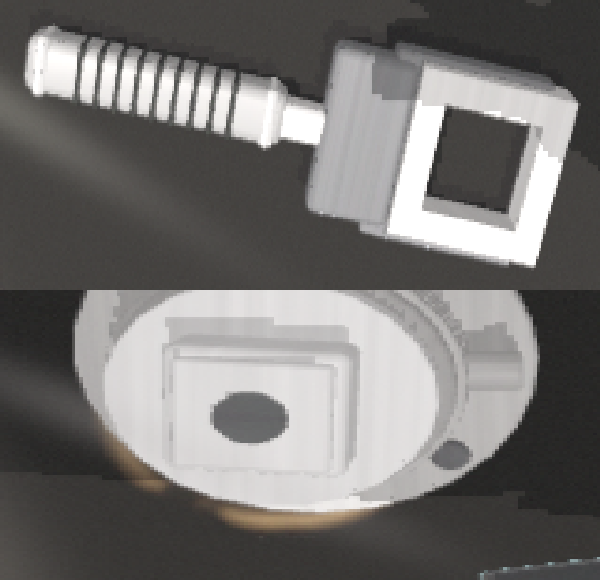

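The crop shows the wrench lying clean with its hole sharply visible. The nut is nearly square to x/y with the plug towards +x. I'll redo the nut fit with a correct height band, then go and grasp.

```bash
python3 - <<'E'
from h import *
im,d,K,T=load("w0");P=cloud(d,K,T);X,Y,Z=P[...,0],P[...,1],P[...,2]
near=(np.hypot(X-.558,Y)<.05)&(Z<.09)
print("nut top z",np.median(Z[near&(Z>.076)]),(near&(Z>.076)).sum())
for a,z in((.0795,.081),(.078,.081),(.066,.077)): print(a,rect(near&(Z>a),z,K,T)[0])
print("flange",rect(near&(Z>.054),.058,K,T)[0])
h=-.208;hd=np.array([np.cos(h),np.sin(h)]);ring=np.array([.5455,-.3055]);g=ring-.115*hd
for z in(.12,.001): print(g,inverse_kinematics([*g,z],[np.pi,0,h]))
movep([*g,.10],[np.pi,0,h])
print(observe()["q"])
r=move_l([*g,.004],.08,max_force=8);print(r,observe()["eef_pos"])
gripper_to(0.015,100);o=observe();print(o["opening"],o["grasp_force"],o["ft_force"],o["eef_pos"],o["time_s"])
E
```

```text
nut top z 0.08135015700726203 2194
0.0795 ((562.2918090820312, -6.794746398925781), (34.0303955078125, 33.38931655883789), 85.57421112060547)
0.078 ((562.3251953125, -6.797008514404297), (35.54737091064453, 34.957115173339844), 85.40188598632812)
0.066 ((563.1467895507812, -5.395244598388672), (41.799652099609375, 40.20952224731445), 85.76143646240234)
flange ((561.7495727539062, -6.932884216308594), (75.57999420166016, 74.74628448486328), 88.69918823242188)
[ 0.43297872 -0.28175211] [-7.29635872e-01  7.26782381e-02  1.91089942e+00 -4.44089210e-16
  1.15801499e+00  1.04916046e+00]
[ 0.43297872 -0.28175211] [-7.29635872e-01  2.62376371e-01  1.95975184e+00 -4.44089210e-16
  9.19464446e-01  1.04916046e+00]
[-7.29365061e-01  9.95895657e-02  1.92319209e+00  6.33077284e-05
  1.11804518e+00  1.04833959e+00]
False [ 0.43343794 -0.28216016  0.00462552]
0.01952802953841968 98.98572564125061 [-1.42929563  1.03688803  4.57743274] [ 0.43323807 -0.2820756   0.0045273 ] 4.9917
```

```bash
python3 - <<'E'
from h import *
gripper_to(0.015,120)
p=observe()["eef_pos"]
move_l([p[0],p[1],.03],.06); hold(.2)
o=observe();print(o["ft_force"],o["torque"],o["opening"])
move_l([p[0],p[1],.18],.15)
N=np.array([.5623,-.0068]);y=1.4923;hd=np.array([np.cos(y),np.sin(y)])
t=N-.115*hd
print(inverse_kinematics([*t,.13],[np.pi,0,y]))
movep([*t,.15],[np.pi,0,y]);hold(.3)
shot("w2");o=observe();print(o["eef_pos"],o["tcp_rot"],o["ft_force"],o["torque"],o["time_s"])
E
```

```text
[-0.87366698 -0.67380673 -1.26323373] [0.02903986 0.21215829 0.02021403] 0.01876531662182393
[-0.3552812   0.17608096  1.77598434  0.          1.18952735 -0.27678487]
[ 0.55322232 -0.12189408  0.15015983] [3.14132826e+00 1.05196676e-04 1.49133831e+00] [ 0.26286718  0.44140848 -1.23781299] [-0.23713213 -0.00261859 -0.02745694] 8.7
```

View pics/w2.png

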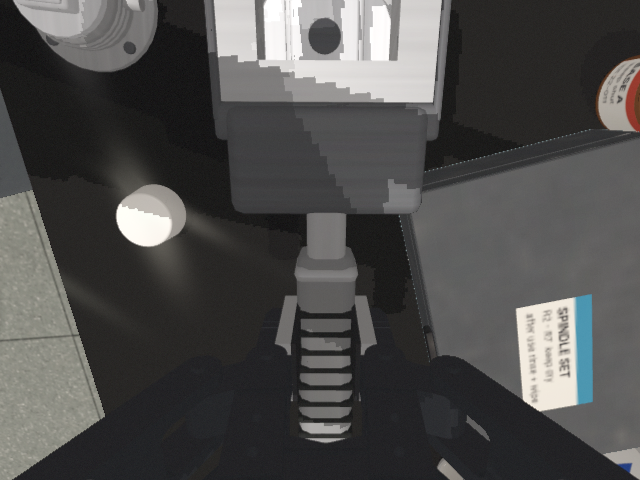

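The wrench is held in line with the tool. The ring is at the top of the image, its hole spanning columns 256–398 with its lower edge at row 60. The nut's dark bore shows through it at (325,36). I'll check tilt and offset with depth.

```bash
python3 - <<'E'
from h import *
im,d,K,T=load("w2");P=cloud(d,K,T);Z=P[...,2]
y=1.4914;hd=np.array([np.cos(y),np.sin(y)]);lt=np.array([hd[1],-hd[0]])  # right
tcp=np.array([.55322,-.12189])
A=(P[...,:2]-tcp)@hd;L=(P[...,:2]-tcp)@lt
# steel head top: rows 62..100, cols 225..430 ; handle rows ~320
for r in(64,70,80,90,98,105,120,150,180,205,230,265,290): print(r,np.round([A[r,320],np.median(Z[r,260:390]) if r<210 else Z[r,325]],4))
top=(Z>.13)&(np.arange(480)[:,None]<100)
q=P[top];c=np.c_[(q[:,:2]-tcp)@hd,(q[:,:2]-tcp)@lt,np.ones(len(q))]
print("plane",np.linalg.lstsq(c,q[:,2],rcond=None)[0])
for r in(5,20,40,55):
    t=np.nonzero(top[r])[0];print(r,t.min(),t.max(),"L edges",[round(float(L[r,k]),4) for k in(t.min(),t.max())],"gap",[ (int(t[k]),int(t[k+1]),round(float(L[r,t[k]]),4),round(float(L[r,t[k+1]]),4)) for k in np.nonzero(np.diff(t)>10)[0]])
col=top[:,320];t=np.nonzero(col)[0];print("hole near edge",t.min(),A[t.min(),320],A[t.max(),320])
n=(Z<.09)&(Z>.074)&(abs(A-.115)<.05)&(abs(L)<.04);v,u=np.nonzero(n);print("nut",len(v),v.max(),P[n].mean(0),L[n].min(),L[n].max(),A[n].min())
bore=(im.astype(int).sum(-1)<200)&(np.hypot(np.arange(640)-325,(np.arange(480)-36)[:,None])<25)
v,u=np.nonzero(bore);b=ray((u.mean(),v.mean()),.081,K,T)[:2];print("bore",u.mean(),v.mean(),b,(b-tcp)@hd,(b-tcp)@lt)
E
```

```text
64 [0.0939 0.1653]
70 [0.0921 0.1654]
80 [0.0893 0.1653]
90 [0.0864 0.1653]
98 [0.0841 0.1653]
105 [0.0821 0.162 ]
120 [0.0775 0.1654]
150 [0.0683 0.1655]
180 [0.0584 0.1655]
205 [0.0502 0.1655]
230 [0.0405 0.1628]
265 [0.0283 0.1642]
290 [0.0184 0.1669]
plane [-0.57649249 -0.00182256  0.22133562]
5 204 568 L edges [-0.0366, -0.0] gap [(263, 392, -0.0207, 0.0215), (450, 568, 0.0373, -0.0)]
20 206 568 L edges [-0.0362, -0.0] gap [(263, 391, -0.0207, 0.0216), (449, 568, 0.0372, -0.0)]
40 45 447 L edges [-0.0, 0.0369] gap [(45, 207, -0.0, -0.0366), (264, 334, -0.0208, -0.0), (334, 390, -0.0, 0.0218)]
55 208 446 L edges [-0.0369, 0.0371] gap [(265, 389, -0.0208, 0.0216)]
hole near edge 60 0.09482164390823546 0.0837748920068925
nut 4723 59 [ 0.5618675  -0.0040692   0.08096006] -0.020762635856109025 0.01926669321049982 0.10470558336264478
bore 324.1559139784946 37.306451612903224 [ 0.56155072 -0.00749969] 0.11469068471811522 -0.0007681529979041788
```

```bash
python3 - <<'E'
from h import *
o=observe();y=1.4923;hd=np.array([np.cos(y),np.sin(y)]);lt=np.array([hd[1],-hd[0]])
p=o["eef_pos"][:2]-.0013*hd-.0012*lt
R=[np.pi,0,y]
move_l([*p,.095],.1,rotation=R);hold(.2);print(observe()["ft_force"])
r=move_l([*p,.0615],.02,max_force=5);o=observe();print(r,o["eef_pos"],o["ft_force"],o["torque"],o["time_s"])
E
```

```text
[ 0.19878472 -0.22880684 -1.94427017]
True [ 0.55185981 -0.12326719  0.06179546] [-0.15053958 -0.7051686   2.57860881] [ 0.10760805 -0.12397648 -0.07135747] 11.275
```

```bash
cat >> h.py <<'E'
C=np.array([.5616,-.0072]);RL=.118
def pose(y,z=.052): return [*(C-RL*np.array([np.cos(y),np.sin(y)])),z],[np.pi,0,y]
def ftan(y,n=6):
    """mean force opposing clockwise motion at the TCP, and the readings' spread"""
    t=np.array([np.sin(y),-np.cos(y)])   # direction of anticlockwise handle motion (handle at -heading)
    f=[]
    for _ in range(n):
        hold(.015);f.append(observe()["ft_force"][:2]@t)
    return np.mean(f),np.std(f)
def step(y):
    p,r=pose(y);move_l(p,.03,rotation=r)
E
python3 - <<'E'
from h import *
gripper_to(.034,30);hold(.2)
print(observe()["opening"],observe()["ft_force"])
y=1.4923;step(y);hold(.2);print("base",ftan(y,10),observe()["eef_pos"])
shot("w3")
for k in range(9):
    y-=.02;step(y);print(round(y,3),np.round(ftan(y),2))
print(observe()["time_s"],observe()["ft_force"]);shot("w4")
a=np.hstack([cv2.imread("pics/w3.png"),cv2.imread("pics/w4.png")]);cv2.imwrite("pics/w34.png",cv2.resize(a,(800,300)))
E
```

```text
0.03408692492627663 [-0.46976989  0.44105012 -0.15770476]
base (np.float64(-0.29952815347467593), np.float64(0.6323934637061843)) [ 0.55241502 -0.12485796  0.05211937]
1.472 [-0.08  0.44]
1.452 [0.09 0.45]
1.432 [0.12 0.61]
1.412 [0.2  0.37]
1.392 [-0.07  0.31]
1.372 [1.71 0.29]
1.352 [2.13 0.27]
1.332 [2.45 0.32]
1.312 [2.34 0.59]
15.7917 [ 1.23527042 -1.17070078 -0.08713905]
```

View pics/w34.png

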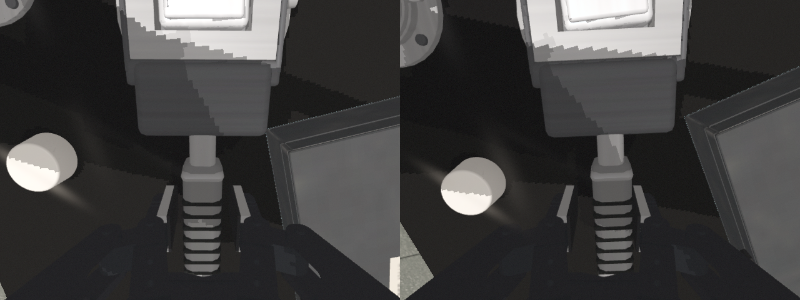

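The pair shows the wrench level and seated, with the nut top inside the ring. On the right, the right finger has reached the grip and force is building. I'll continue until the click.

```bash
python3 - <<'E'
from h import *
y=1.312;mx=0;ymx=y;hist=[]
while y>.28 and observe()["time_s"]<58:
    y-=.02;step(y);f=ftan(y,8)[0]+.0;hist.append(f)
    s=np.mean(hist[-2:]);print(round(y,3),round(f,2),round(observe()["time_s"],1))
    if s>mx: mx,ymx=s,y
    if mx>4.6 and s<mx-.6 or (mx-s>1 and mx>3): print("drop",mx,ymx);break
shot("w5")
E
```

```text
1.292 2.43 16.2
1.272 2.44 16.6
1.252 2.43 17.0
1.232 2.41 17.4
1.212 2.36 17.8
1.192 2.46 18.1
1.172 2.7 18.5
1.152 2.9 18.9
1.132 2.95 19.3
1.112 2.55 19.7
1.092 3.0 20.1
1.072 2.91 20.4
1.052 3.04 20.8
1.032 3.15 21.2
1.012 3.18 21.6
0.992 3.38 22.0
0.972 2.96 22.4
0.952 2.99 22.7
0.932 3.4 23.1
0.912 3.28 23.5
0.892 3.36 23.9
0.872 3.65 24.3
0.852 3.62 24.7
0.832 3.74 25.0
0.812 3.78 25.4
0.792 3.83 25.8
0.772 3.81 26.2
0.752 3.7 26.6
0.732 3.7 27.0
0.712 4.11 27.3
0.692 3.69 27.7
0.672 3.85 28.1
0.652 3.88 28.5
0.632 4.2 28.9
0.612 3.83 29.3
0.592 4.12 29.6
0.572 5.05 30.0
0.552 4.71 30.4
0.532 4.66 30.8
0.512 4.54 31.2
0.492 4.57 31.6
0.472 3.97 31.9
drop 4.882507711286132 0.5519999999999994
```

View pics/w5.png

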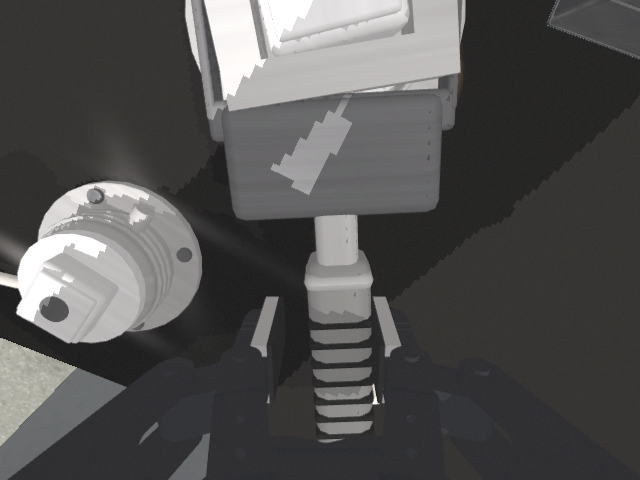

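The head is visibly turned about 8° relative to the handle, so the wrench has clicked at about 4.9 N falling to 4.0 N, well short of the stop. I'll ease back a little, open and retreat.

```bash
python3 - <<'E'
from h import *
y=.472
for _ in range(4): y+=.02;step(y)
print(ftan(y));gripper_to(.07,30);hold(.4);print(ftan(y),observe()["ft_force"])
shot("w6")
p,r=pose(y);move_l([p[0],p[1],.20],.08);hold(.3)
movep([.53,-.14,.25],[np.pi,0,np.pi/2]);hold(.3);shot("w7");print(observe()["time_s"])
im,d,K,T=load("w7");P=cloud(d,K,T);Z=P[...,2];R=np.hypot(P[...,0]-C[0],P[...,1]-C[1])
m=(abs(Z-.078)<.003)&(R<.055);print("ring top z",np.median(Z[m]))
m=(Z>.068)&(Z<.081)&(R>.09)&(R<.2);q=P[m];print("handle z",np.percentile(q[:,2],[50,95]));a=cv2.fitLine(q[:,:2].astype(np.float32),cv2.DIST_L2,0,.01,.01).ravel();print("handle ang",np.arctan2(a[1],a[0]))
print("head", rect((Z>.073)&(Z<.09)&(R<.06),.078,K,T)[0])
a=np.hstack([cv2.imread("pics/w6.png"),cv2.imread("pics/w7.png")]);cv2.imwrite("pics/w67.png",cv2.resize(a,(800,300)))
E
```

```text
(np.float64(5.048299759478486), np.float64(0.5304875146447365))
(np.float64(-0.2502341445315476), np.float64(0.3358005884967762)) [ 0.47033969  0.48164922 -0.09561753]
37.7583
ring top z 0.07822586279401655
handle z [0.07823494 0.07975111]
handle ang 0.6362549
head ((550.8721923828125, -15.217910766601562), (92.99833679199219, 73.10856628417969), 36.43206024169922)
```

View pics/w67.png

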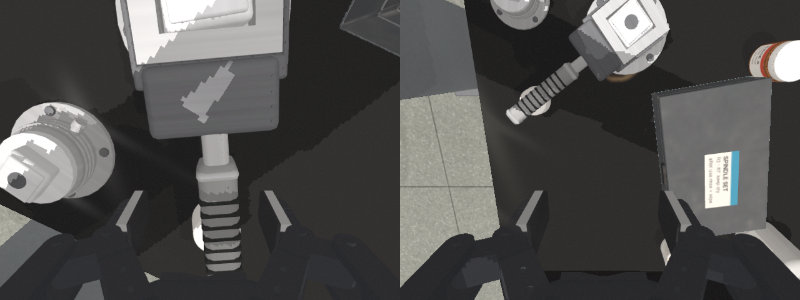

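The wrench is seated level, with its ring top 78 mm above the worktop. The handle has sprung back in line with the head (36.45° against 36.43°). The cap is under the handle, untouched, and the gripper is clear of everything. I'm handing the job in.

```bash
python3 -c "
from plant import *
print(job_done())"
```

```text
the job is handed in; nothing more can be done
None
```

The wrench is seated on the larger cell's nut, which I tightened until the handle gave; I stopped there and let go, the handle sprang back in line, and the job is handed in (about 38 s on the robot's clock).

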